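# Shut and bolt the sample transport box

### The arm

A 6-joint arm with a two-finger parallel gripper is mounted at the origin on a cart in front of the work surface, level with it; the furniture and walls round the work are solid. World frame = base frame: x ahead of the robot, y to its left, z up, the work surface at z = 0. Lengths are in m, angles in rad, forces in N, time in s.
With the tool pointing down it reaches from about 0.25 to 0.775 m from the base axis. Payload 4 kg.
Tool frame: the origin (TCP) lies at the very end of the fingers, on their centre line; the grasp point (between the pads) lies 19 mm behind it (robot.hold_point_z is the distance from the TCP to the grasp point, in m); z points along the fingers, y is the line along which they close (so a half turn about z gives the same grasp; the last joint's range is limited). The gripper opens to 94 mm and grips with 3 to 60 N. Pads are 16 mm wide; open, the fingers measure 119 mm over their backs; the gripper's body (75 mm by 177 mm) begins 78 mm behind the grasp point.
Start: joints at [1.051, 0.087, 1.371, -0, 1.684, -0.103], TCP at [0.223, 0.503, 0.206] pointing down, gripper open.
Joint ranges: [-3.1, 3.1], [-0.76, 2.03], [0.27, 2.55], [-1.08, 4.22], [0.17, 2.65], [-2.57, 2.57]. Speed limits (rad/s): [2.79, 2.79, 3.14, 3.14, 3.14, 3.14].

### API

Orientations are given as [roll, pitch, yaw] about the fixed x, y, z axes, in that order (R = Rz(yaw) Ry(pitch) Rx(roll)).
In Python, from bench import robot gives the robot as it stands.
- The arm moves only by the tool carry_out, never from a script. Its argument "steps" is a list of rows, each a list of 3 entries, a list of its own where there are three numbers: the shift along the tool's x, y, z in m, then the turn about the tool's z in units of 10 degrees (1.0 is 10 degrees), then the closure, from -1 (fully open) to 1 (shut). In form: [[[tx, ty, tz], roll, jaw], ...]. A call has 1 to 10 rows; each row is the pose to reach, as a shift and turn from the pose commanded when the call began, along the tool's axes at that moment; what a row does not reach only later rows make up. A row lasts 1/8 s, in which the tool goes at most 62.5 mm and 10.7 degrees, less where a joint would pass 70% of its speed; a pose out of reach is approached as far as the arm can. A call with a gripper value outside its range is refused whole. The fingers move at their own pace and stop on an object; the grip force is fixed at half the most. Time passes only in rows, so rows that repeat a pose let the fingers close. It gives the time, the measured TCP pose, the force, the opening and the grip force at its end, in the units of the state.
- robot.get_obs(): the state, without advancing time (a new reading comes with each control period).
- robot.snapshot(name): name is "scene" or "top" or "wrist"; returns a dict with "image" (384x512x3 uint8, red, green, blue), "z_map" (384x512 float32, m along the optical axis (not along the pixel's ray), 0 where there is no reading), "mtx" (3x3 intrinsics, pixels), "D" ([k1, k2, p1, p2, k3] as OpenCV has them; the pictures are not rectified), "R" (3x3) and "t" (3): a world point X has camera coordinates R X + t. Camera axes: x right, y down, z forward; pixel columns grow to the right and rows downward; lengths in m; the calibration is good to about 2 mm. A picture is of the moment at which its call begins.
- robot.close_job(): hands the job in; it is judged then, once.
The state is a dict: "time": time; "joint_positions": joint angles; "qvel": joint speeds; "joint_torque": joint torques, N m; "tool_pos": TCP position; "ee_rot": TCP orientation; "wrist_force": force on the tool from outside, world axes, zero at the start; "wrist_torque": the same for the moment, N m; "width": finger opening in m; "finger_force": force on a finger pad.
Only numpy, scipy, OpenCV 4.12 (cv2) and the standard library are available. Lean on these libraries where they do the work, as an engineer would, in place of code of your own. Each camera call takes 0.05 s, during which the arm holds its last target. There are 200 camera calls.

### The job

Lock the sample transport box for collection: push its sliding lid fully shut, then hold the long spring catch down with one fingertip and, while it is held, push the bolt's upright tab with the other fingertip until the bolt is fully home through the eye on the lid. Then let go so that the catch springs back up behind the bolt. Only push and press, grip nothing, and leave the bottles and the tape roll standing round the box where they are.

Things in the scene. Friction and masses are not known exactly. Their poses are not given: they have to be found in the camera images.
- sample_box: White plastic transport box, fixed; 128 mm (x) by 190 mm (y), 50 mm tall. Origin on the worktop at mid x, on the line between its halves: y -104 to 0 mm is a flat deck (top at 50 mm) with bolt and catch; y 0 to 86 mm is a compartment with a chill block under the sliding lid. 'Box x, y' in all entries are its axes (z up); heights are above the worktop
- lid_push_face (a point): Middle of the lid's free end face (looks to box +y), 60 mm high; moves with the lid. The lid is a plain grey slab, 128 mm (x) by 92 mm (y), from 50.5 to 68.5 mm high. Pushed on this face along box -y it slides shut; shut, the face is at box y = 92 mm, 6 mm beyond the box's end wall
- lid (a joint): How far the lid is open, m: 0 fully shut (hard stop), starts 0.03 to 0.055, at most 0.06. It moves along the box's +y to open; friction about 2 N, stays where it is left
- bolt_tab (a point): Centre of the pushing face (looks to box -x) of the bolt's upright steel tab, 26 mm wide (y), 8 mm thick (from here to +x), 63 to 105 mm high; this point is 84 mm high, at box y = -26 mm, x = -20 mm + bolt joint. Behind it (-x) lies only the bolt's rod and guide, tops at most 69 mm high, so a fingertip can stand there at 72 mm or higher
- bolt (a joint): Bolt travel, m: 0 drawn back (starts 0 to 0.002), 0.034 fully home (hard stop) in the eye. Slides along box +x, friction about 1.5 N, stays where left. With the catch up it is blocked at 0.004, and again at 0.018 if the catch is let up half-way; catch down 5 mm or more frees it; past 0.030 the catch can rise behind it. Cannot enter the eye unless the lid is shut
- catch_top (a point): Centre of the top of the spring catch, a long flat steel press bar, 98 mm (x) by 26 mm (y), at box y = -84 mm, x from -58 to +40 mm; this point is at x = -9 mm, 84 mm high when up, and moves with it. A fingertip may slide along the bar while pressing. In y, bar and bolt tab are 58 mm apart centre to centre, with 32 mm free between
- catch (a joint): How far the catch is pressed down, m: 0 up, 0.010 fully down (hard stop). Spring: about 2 N to start, about 5 N fully down; it springs up by itself
- small_bottle: Bystander: small white-capped bottle, 34 mm across, 68 mm tall, standing loose; origin at the centre of its underside
- dna_bottle: Bystander: wide bottle with a screw cap, 48 mm across, 89 mm tall, standing loose; origin at the centre of its underside
- buffer_bottle: Bystander: larger bottle with a screw cap, 56 mm across, 103 mm tall, standing loose; origin at the centre of its underside
- tape: Bystander: roll of label tape lying flat, 62 mm across, 18 mm tall, loose; origin at the centre of its underside
- lid_eye (a point): Mouth of the steel eye on the lid's other end, which the bolt enters along box +x; moves with the lid. Eye: 9 mm thick (x), hole 16 mm wide, top 77.5 mm high; with the lid shut it fills box x 42 to 51 mm, y 0 to -41 mm, and this point is at y = -26 mm

How it is judged:
By the outcome, as a careful person would: the job done as asked, in the order asked, and still so for the second after the job is handed in, with the robot touching nothing.
It also fails if it takes over 50 s, if anything falls off the work surface, if the arm or the gripper's body presses on something with over 40 N, if the wrist force passes 120 N, or if a joint passes its speed limit or range.

## Working session

There is one attempt and no reset: what is moved stays moved. The work goes in short steps, Python scripts to look and compute and a tool call to move; the robot and the scene stay as the last step left them, time stands still between calls to the robot, and variables do not carry over. Pictures are saved under pics/ and viewed, at most 10 in all, crops included, and the job is handed in when it is done.

Besides the shell and the picture viewer there is one more tool, called as name(argument=value, ...), one argument or row to a line, values as JSON. carry_out: Moves the arm, as the interface text tells. Its arguments: {"type":"object","properties":{"steps":{"type":"array","items":{"type":"array"}}},"required":["steps"]}

```bash
mkdir -p pics; ls; cat > h.py <<'E'
import numpy as np, cv2
from bench import robot
def cloud(s):
    h,w=s["z_map"].shape
    u,v=np.meshgrid(np.arange(w),np.arange(h))
    p=cv2.undistortPoints(np.stack([u,v],-1).reshape(-1,1,2).astype(np.float64),s["mtx"],np.array(s["D"])).reshape(h,w,2)
    z=s["z_map"].astype(float)
    c=np.dstack([p*z[...,None],z])
    X=(c-np.array(s["t"]))@np.array(s["R"])
    X[z==0]=np.nan
    return X
E
python3 - <<'E'
from h import *
import pickle
o=robot.get_obs();print(o)
for n in ["top","scene"]:
    s=robot.snapshot(n);pickle.dump(s,open(n+".pkl","wb"))
    cv2.imwrite(f"pics/{n}0.png",s["image"][...,::-1])
    X=cloud(s);np.save(n+".npy",X);print(n,-np.array(s["R"]).T@s["t"],np.nanmin(X,(0,1)),np.nanmax(X,(0,1)))
E
```

```text
pics
{'time': 0.0, 'joint_positions': array([ 1.05087221e+00,  8.79756149e-02,  1.37225276e+00, -2.79985404e-05,
        1.68359798e+00, -1.03099564e-01]), 'qvel': array([ 0.0018677 , -0.0018408 , -0.00031882, -0.00091394, -0.00071894,
        0.00115171]), 'joint_torque': array([ 8.88574887e-04, -3.40179527e+01, -3.02427506e+01,  7.19340937e-02,
        3.29818495e-02, -1.72871050e-04]), 'tool_pos': array([0.22240991, 0.50242158, 0.20429368]), 'ee_rot': array([-3.13936796e+00, -2.02205224e-04,  2.72476476e+00]), 'wrist_force': array([-1.29590323,  0.54523462,  0.43509848]), 'wrist_torque': array([-0.00070758, -0.00879554,  0.01071382]), 'finger_force': 0.0, 'width': 0.09424134835979776}
top [0.35358642 0.10593937 0.91474415] [-0.41604429 -1.18008359 -0.76641473] [0.86498166 1.32363318 0.58125352]
scene [ 0.066199   -0.48565208  0.52702627] [-0.00435808 -0.38728115 -0.75931073] [0.86576084 1.51868087 0.41986863]
```

View pics/top0.png

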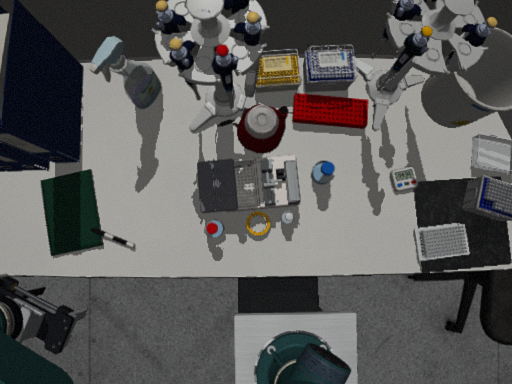

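View pics/scene0.png

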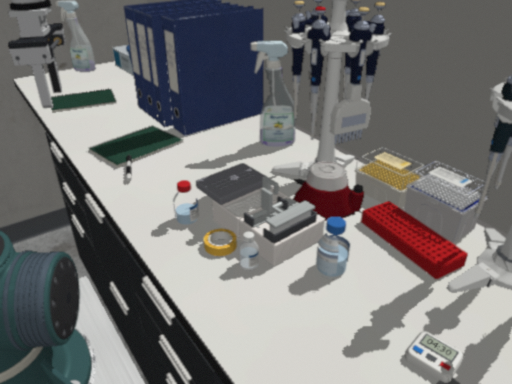

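The top view shows the box at around (248,185), with its lid (dark grey) to the left, world +y, at (215,185). The bolt tab is near (268,180) and the press bar near (290,180). The red-capped bottle is at (213,229), the tape at (258,223), the small bottle at (287,217) and the blue-capped bottle at (322,172). A pipette stand stands just beyond the box at (262,125).

```bash
python3 - <<'E'
from h import *
X=np.load("top.npy");Z=X[...,2]
roi=np.zeros(Z.shape,bool);roi[150:215,190:305]=True
def rect(lo,hi,name,r=roi):
    m=(r&(Z>lo)&(Z<hi)).astype(np.uint8)
    n,l,st,c=cv2.connectedComponentsWithStats(m)
    for i in range(1,n):
        if st[i,4]>25:
            P=X[l==i]; q=cv2.minAreaRect((P[:,:2]*1000).astype(np.float32))
            print(name,st[i],np.round(q[0],1),np.round(q[1],1),round(q[2],2),"z",np.round(np.median(P[:,2]),4))
rect(.062,.073,"lid")
rect(.076,.09,"bar")
rect(.09,.12,"tab")
rect(.03,.2,"box")
all_=np.zeros(Z.shape,bool);all_[110:260,180:350]=True
rect(.012,.3,"any",all_&~roi)
a=cv2.resize(cv2.imread("pics/top0.png")[145:245,185:345],None,fx=5,fy=5,interpolation=cv2.INTER_CUBIC)
cv2.imwrite("pics/crop0.png",a)
E
```

```text
lid [ 197  158   43   55 1907] [481.2 188.9] [127.9 105.2] 4.78 z 0.0682
lid [262 169  20  14  98] [503.3  59.5] [32.9 45.3] 4.1 z 0.067
lid [278 169   9   9  49] [508.5  33.9] [20.1 20.5] 3.96 z 0.0649
lid [265 187  11  18  84] [452.   64.8] [42.1 24.8] 0.86 z 0.0653
bar [234 161  16   5  47] [532.4 133.1] [ 8.2 37.4] 4.75 z 0.0775
bar [285 161  15  40 429] [487.   10.6] [97.5 26.1] 4.7 z 0.0835
tab [264 182  11   5  46] [476.1  67.7] [ 8.3 24.3] 3.91 z 0.1035
box [ 197  154  104   59 4291] [487.5 116.2] [128.4 251.1] 4.77 z 0.0669
box [282 210  13   5  45] [412.2  17.9] [30.9 11.9] 89.75 z 0.0462
any [190 110  49  20 390] [682.  213.5] [ 41.  137.1] 20.94 z 0.0203
any [ 236  110   53   40 1736] [633.9  81.3] [136.5 108.7] 89.42 z 0.0572
any [293 110  57  16 771] [668.9 -79.4] [151.9  44.3] 89.8 z 0.028
any [312 161  22  23 404] [513.3 -68.4] [56.7 39.4] 22.86 z 0.063
any [246 215  24  20 223] [383.5  95.2] [59.5 49. ] 89.33 z 0.0172
any [281 215  14   9 108] [395.6  19.7] [32.3 20.6] 87.73 z 0.0476
any [204 219  21  19 266] [374.7 206. ] [42.2 46.1] 51.85 z 0.0584
```

View pics/crop0.png

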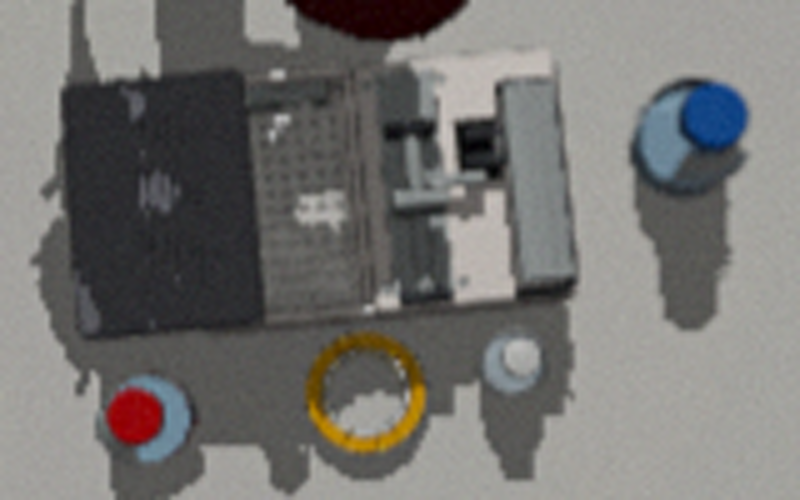

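```bash
cat >> h.py <<'E'
from scipy.spatial.transform import Rotation as Ro
O=np.array([.4892,.0950,0]); TH=np.radians(4.75)
B=Ro.from_euler('z',TH).as_matrix()
def boxpos():
    o=robot.get_obs(); return o,B.T@(np.array(o["tool_pos"])-O)
def go(x,y,z):
    "tool shift (mm) to box point in mm"
    o,p=boxpos(); R=Ro.from_euler('xyz',o["ee_rot"]).as_matrix()
    d=R.T@(O+B@(np.array([x,y,z])/1e3)-o["tool_pos"])
    yaw=o["ee_rot"][2]; dy=(np.pi+TH-yaw+np.pi)%(2*np.pi)-np.pi
    print("box now",np.round(p*1e3,1),"shift mm",np.round(d*1e3,1),"roll10",round(-np.degrees(dy)/10,3),"F",np.round(B.T@o["wrist_force"],1),"w",round(o["width"],4),"t",round(o["time"],2))
E
python3 - <<'E'
from h import *
go(0,185,57); go(0,185,110)
for n in ["top","scene"]:
    X=np.load(n+".npy").reshape(-1,3)
    m=(X[:,2]>.115)&(X[:,0]>.2)&(X[:,0]<.66)&(X[:,1]>-.2)&(X[:,1]<.6)
    P=X[m];print(n,len(P))
    H,_,_=np.histogram2d(P[:,0],P[:,1],bins=[np.arange(.2,.67,.04),np.arange(-.2,.61,.05)])
    print(H.astype(int))
    Q=P[P[:,0]<.60]
    if len(Q):print(Q.min(0),Q.max(0))
E
```

```text
box now [-232.1  428.2  204.4] shift mm [-320.3 -101.9  147.6] roll10 -2.863 F [-0.1  0.4  0.1] w 0.094 t 0.1
box now [-232.1  428.2  204.4] shift mm [-320.3 -102.    94.6] roll10 -2.863 F [-0.1  0.4  0.1] w 0.094 t 0.1
top 9259
[[   0    0    0    0    0    0    0    0    0    0   60 1540  706 1227
    26    1]
 [   0    0    0    0    0    0    0    0    0    0    0    0    0  481
   565   41]
 [   0    0    0    0    0    0    0    0    0    0    0    0    0    0
     6   43]
 [   0    0    0    0    0    0    0    0    0    0    0    0    0    0
     0    0]
 [   0    0    0    0    0    0    0    0    0    0    0    0    0    0
     0    0]
 [   0    0    0    0    0    0    0    0    0    0    0    0    0    0
     0    0]
 [   0    0    0    0    0    0    0    0    0    0    0    0    0    0
     0    0]
 [   0    0    0    0    0    0    0    0    0    0    0    0    0    0
     0    0]
 [   0    0    0    0    0    0    0    0    0    0    0    0    0    0
     0  193]
 [   0    0    0    0    0    0    0    0    0    0    0    0    0    0
     0 1036]
 [   0    0    0    0
[... 451 characters left out ...]
0    0    0    0    0
     0    0]
 [   0    0    0    0    0    0    0    0    0    0    0    0    0    0
     0    0]
 [   0    0    0    0    0    0    0    0    0    0    0    0    0    0
     0    0]
 [   0    0    0    0    0    0    0    0    0    0    0    0    0    0
     0    0]
 [   0    0    0    0    0    0    0    0    0    0    0    0    0    0
     0    0]
 [   0    0    0    0    0    0    0    0    0    0    0    0    0    0
     0  266]
 [   0    0    0    0    0    0    0    0    0    0    0    0    0    0
     0 1025]
 [   0    0    0    0    0    0   20  236   72    0    0    0    0    0
     0  997]]
[0.20000129 0.40598047 0.11509296] [0.59996229 0.59995305 0.41049564]
```

carry_out(
  steps=[
    [[-0.03,-0.01,0.0],-0.3,1],
    [[-0.075,-0.025,0.01],-0.7,1],
    [[-0.125,-0.04,0.025],-1.15,1],
    [[-0.175,-0.055,0.04],-1.6,1],
    [[-0.225,-0.07,0.055],-2.0,1],
    [[-0.27,-0.085,0.07],-2.4,1],
    [[-0.305,-0.097,0.085],-2.7,1],
    [[-0.32,-0.102,0.095],-2.86,1],
    [[-0.32,-0.102,0.095],-2.86,1],
    [[-0.32,-0.102,0.095],-2.86,1],
  ],
)

```text
time: 1.35
tool_pos: [0.4736, 0.2806, 0.1107]
ee_rot: [3.141, -0.0, -3.059]
wrist_force: [-0.2, -0.2, 0.7]
width: 0.0005
finger_force: 0.0
```

```bash
python3 - <<'E'
from h import *
go(0,185,57)
s=robot.snapshot("wrist")
cv2.imwrite("pics/wr1.png",s["image"][...,::-1])
X=cloud(s);Z=X[...,2];b=(X-O)@B*1e3
m=(Z>.064)&(Z<.073)&(abs(b[...,0])<60)&(b[...,1]>60)
print(m.sum(),np.nanpercentile(b[m],[1,99],axis=0))
E
```

```text
box now [ -0.2 186.3 110.7] shift mm [-0.2 -1.3 53.7] roll10 -0.003 F [-0.2 -0.2  0.7] w 0.0005 t 1.35
18066 [[-59.10683534  60.94787132  65.82136287]
 [ 57.38062548 146.23631353  70.83795784]]
```

View pics/wr1.png

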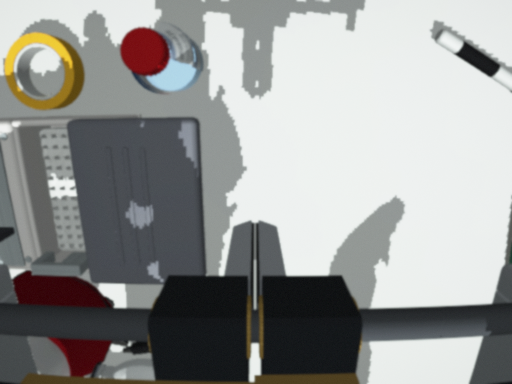

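The wrist view shows the closed fingertips at (255,230), clear of the lid's free edge at column 200. That edge is at box y ≈ 147 mm, so the lid is about 55 mm open. I'll go down and push it.

carry_out(
  steps=[
    [[0,-0.001,0.02],0,1],
    [[0,-0.001,0.045],0,1],
    [[0,-0.001,0.053],0,1],
    [[0,-0.012,0.053],0,1],
    [[0,-0.022,0.053],0,1],
    [[0,-0.03,0.053],0,1],
    [[0,-0.037,0.053],0,1],
    [[0,-0.044,0.053],0,1],
    [[0,-0.052,0.053],0,1],
    [[0,-0.06,0.053],0,1],
  ],
)

```text
time: 2.65
tool_pos: [0.4792, 0.2199, 0.0576]
ee_rot: [3.141, 0.001, -3.059]
wrist_force: [0.9, 2.6, 1.3]
width: 0.0004
finger_force: 1.2
```

```bash
python3 -c "
from h import *
go(0,104.5,57)"
```

```text
box now [  0.4 125.3  57.6] shift mm [  0.4 -20.8   0.6] roll10 -0.003 F [1.1 2.5 1.3] w 0.0004 t 2.65
```

carry_out(
  steps=[
    [[0,-0.008,0],0,1],
    [[0,-0.014,0],0,1],
    [[0,-0.018,0],0,1],
    [[0,-0.02,0],0,1],
    [[0,-0.021,0],0,1],
  ],
)

```text
time: 3.28
tool_pos: [0.4807, 0.1995, 0.0574]
ee_rot: [3.141, 0.0, -3.059]
wrist_force: [0.7, 4.3, 1.3]
width: 0.0005
finger_force: 1.6
```

```bash
python3 -c "
from h import *
go(0,104.5,57)"
```

```text
box now [1.000e-01 1.048e+02 5.740e+01] shift mm [ 0.1 -0.3  0.4] roll10 -0.003 F [1.  4.2 1.3] w 0.0005 t 3.27
```

Force hasn't clearly risen above friction, so I'll press a little further until it shows a stop.

carry_out(
  steps=[
    [[0,-0.001,0],0,1],
    [[0,-0.002,0],0,1],
    [[0,-0.003,0],0,1],
    [[0,-0.003,0],0,1],
  ],
)

```text
time: 3.78
tool_pos: [0.4806, 0.1993, 0.0576]
ee_rot: [3.136, 0.0, -3.058]
wrist_force: [0.8, 10.2, -0.7]
width: 0.0005
finger_force: 4.5
```

```bash
python3 -c "
from h import *
go(0,104.5,57)"
```

```text
box now [1.000e-01 1.047e+02 5.760e+01] shift mm [ 0.1 -0.2  0.6] roll10 0.002 F [ 1.7 10.1 -0.7] w 0.0005 t 3.77
```

The lid is hard against its stop: 10 N and no further motion. I'll back off, lift and move over the deck while opening the fingers to about 45 mm.

carry_out(
  steps=[
    [[0,0.018,0],0,1],
    [[0,0.018,-0.03],0,1],
    [[0,0.018,-0.062],0,0.03],
    [[0.01,-0.02,-0.065],0,0.03],
    [[0.02,-0.06,-0.065],0,0.03],
    [[0.03,-0.1,-0.065],0,0.03],
    [[0.04,-0.135,-0.065],0,0.03],
    [[0.04,-0.157,-0.065],0,0.03],
    [[0.04,-0.157,-0.065],0,0.03],
    [[0.04,-0.157,-0.065],0,0.03],
  ],
)

```text
time: 5.03
tool_pos: [0.4536, 0.0372, 0.1222]
ee_rot: [3.141, -0.001, -3.059]
wrist_force: [1.0, 0.8, 0.3]
width: 0.0455
finger_force: 0.0
```

```bash
python3 - <<'E'
from h import *
go(-40,-55,90)
s=robot.snapshot("wrist")
cv2.imwrite("pics/wr2.png",s["image"][...,::-1])
s=robot.snapshot("top")
X=cloud(s);b=(X-O)@B*1e3
s2=robot.snapshot("scene");X2=cloud(s2);b2=(X2-O)@B*1e3
def rng(b,n,lo,hi,ax=slice(None)):
    m=np.all((b>lo)&(b<hi),-1);print(n,m.sum(),*(np.round(np.percentile(b[m],[2,50,98],axis=0),1).tolist() if m.sum()>5 else []))
for q,n in((b,"top"),(b2,"sc")):
    rng(q,n+" lid",[-62,30,66],[62,140,71]); rng(q,n+" eye",[30,-60,74],[60,20,80]); rng(q,n+" bar",[-70,-110,80],[60,-65,87]); rng(q,n+" tab",[-30,-50,80],[10,0,106])
cv2.imwrite("pics/sc2.png",cv2.resize(s2["image"][130:290,150:370,::-1],None,fx=3,fy=3))
E
```

```text
box now [-40.2 -54.6 122.2] shift mm [-0.3 -0.4 32.2] roll10 -0.001 F [1.1 0.8 0.3] w 0.0455 t 5.03
top lid 999 [-59.9, 33.9, 66.2] [0.9, 63.1, 68.3] [59.3, 90.1, 70.7]
top eye 8 [42.7, -4.0, 74.9] [46.5, -2.5, 77.4] [50.7, -0.9, 77.9]
top bar 22 [-58.0, -95.4, 81.4] [-55.9, -83.2, 83.4] [-53.5, -71.3, 85.7]
top tab 0
sc lid 671 [-61.3, 30.9, 67.8] [-16.2, 60.0, 69.5] [56.2, 89.4, 70.8]
sc eye 58 [39.4, -40.6, 74.7] [43.9, -27.9, 77.5] [49.6, -10.4, 79.6]
sc bar 526 [-59.3, -97.0, 80.7] [-15.1, -86.3, 84.6] [34.5, -72.0, 86.4]
sc tab 146 [-21.9, -39.1, 81.2] [-20.1, -29.7, 94.3] [-14.4, -15.3, 105.8]
```

View pics/wr2.png

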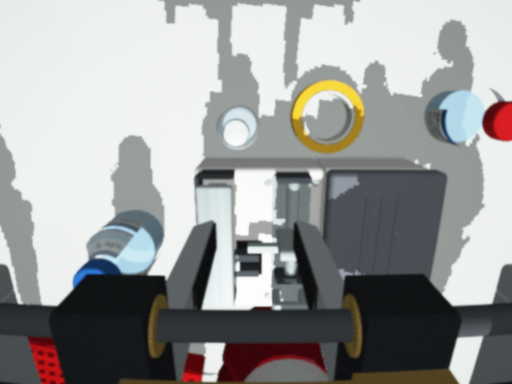

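View pics/sc2.png

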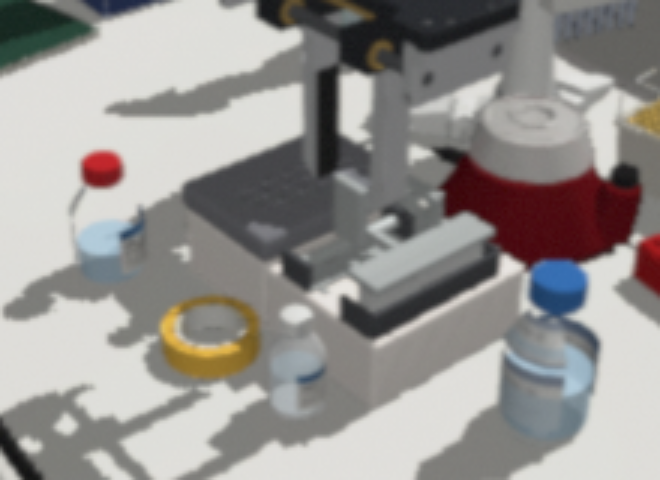

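The wrist view shows the left fingertip at (205,225) over the press bar and the right one at (303,225) behind the tab at (285,262). The scene view shows the lid shut, with its edge at box y ≈ 92. Now I'll press the catch.

carry_out(
  steps=[
    [[0,0,0.02],0,0.03],
    [[0,0,0.034],0,0.03],
    [[0,0,0.04],0,0.03],
    [[0,0,0.043],0,0.03],
    [[0,0,0.046],0,0.03],
    [[0,0,0.046],0,0.03],
    [[0,0,0.046],0,0.03],
  ],
)

```text
time: 6.05
tool_pos: [0.4541, 0.0367, 0.077]
ee_rot: [3.141, 0.001, -3.059]
wrist_force: [-1.7, 1.7, 3.5]
width: 0.0455
finger_force: 1.8
```

```bash
python3 -c "
from h import *
go(-28,-55,75.5)"
```

```text
box now [-39.8 -55.2  77. ] shift mm [-11.8   0.2   1.5] roll10 -0.004 F [-1.5  1.8  3.5] w 0.0455 t 6.05
```

Catch is down about 7 mm at 3.5 N. I'll press 1.5 mm more and push the tab.

carry_out(
  steps=[
    [[0,0,0.0015],0,0.03],
    [[-0.005,0,0.0015],0,0.03],
    [[-0.01,0,0.0015],0,0.03],
    [[-0.014,0,0.0015],0,0.03],
    [[-0.018,0,0.0015],0,0.03],
    [[-0.022,0,0.0015],0,0.03],
    [[-0.022,0,0.0015],0,0.03],
  ],
)

```text
time: 6.92
tool_pos: [0.4762, 0.0382, 0.0749]
ee_rot: [-3.141, -0.0, -3.059]
wrist_force: [-2.8, -0.5, 5.2]
width: 0.0455
finger_force: 2.3
```

```bash
python3 -c "
from h import *
go(6,-55,75.5)"
```

```text
box now [-17.7 -55.5  74.9] shift mm [-23.7   0.5  -0.6] roll10 -0.003 F [-2.9 -0.3  5.2] w 0.0455 t 6.92
```

carry_out(
  steps=[
    [[-0.004,0,0],0,0.03],
    [[-0.008,0,0],0,0.03],
    [[-0.012,0,0],0,0.03],
    [[-0.016,0,0],0,0.03],
    [[-0.019,0,0],0,0.03],
    [[-0.022,0,0],0,0.03],
    [[-0.024,0,0],0,0.03],
    [[-0.025,0,0],0,0.03],
  ],
)

```text
time: 7.92
tool_pos: [0.4968, 0.0401, 0.0749]
ee_rot: [-3.141, -0.01, -3.058]
wrist_force: [-16.7, -3.2, 13.3]
width: 0.0456
finger_force: 9.0
```

```bash
python3 -c "
from h import *
go(6,-55,75.5)"
```

```text
box now [  3.  -55.4  74.9] shift mm [-3.   0.4 -0.6] roll10 0.002 F [-16.9  -1.8  13.3] w 0.0456 t 7.92
```

```bash
python3 - <<'E'
from h import *
for n in("scene","wrist"):
    s=robot.snapshot(n);b=(cloud(s)-O)@B*1e3
    for nm,lo,hi in(("tab",[-10,-45,79],[32,-8,107]),("tabtop",[-10,-45,101],[32,-8,107]),("eye",[34,-60,74],[60,20,80]),("bar",[-70,-100,70],[-20,-68,87])):
        m=np.all((b>lo)&(b<hi),-1)
        if m.sum()>5:print(n,nm,m.sum(),np.round(np.percentile(b[m],[2,25,50,75,98],axis=0),1).tolist())
    if n=="scene":cv2.imwrite("pics/sc3.png",cv2.resize(s["image"][150:270,210:350,::-1],None,fx=5,fy=5,interpolation=cv2.INTER_CUBIC))
E
```

```text
scene tab 212 [[-7.1, -39.4, 79.9], [-4.2, -34.6, 86.7], [4.6, -32.4, 93.9], [13.0, -30.6, 100.8], [19.8, -22.4, 106.2]]
scene tabtop 52 [[-6.6, -38.9, 101.4], [-3.8, -34.6, 102.9], [6.9, -32.3, 104.0], [13.8, -30.2, 105.4], [19.8, -21.2, 106.7]]
scene eye 32 [[39.8, -32.2, 74.4], [40.7, -27.0, 76.6], [42.6, -24.1, 77.8], [45.9, -18.6, 78.4], [49.1, -11.6, 79.5]]
scene bar 240 [[-59.6, -97.0, 71.4], [-52.5, -93.5, 74.6], [-42.1, -86.3, 75.4], [-31.2, -79.4, 76.0], [-20.6, -72.2, 77.2]]
wrist tab 1124 [[-6.7, -38.2, 79.8], [-6.1, -34.4, 88.7], [1.8, -32.4, 96.4], [12.8, -28.0, 103.1], [18.6, -21.1, 106.2]]
wrist tabtop 371 [[-6.5, -38.2, 101.3], [-5.8, -35.1, 103.2], [12.6, -32.4, 104.3], [15.7, -29.9, 105.1], [19.5, -20.9, 106.8]]
wrist eye 387 [[39.6, -39.8, 74.4], [40.9, -36.2, 76.5], [43.6, -31.9, 77.2], [46.2, -28.0, 77.8], [48.6, -24.2, 78.5]]
wrist bar 3224 [[-59.3, -95.6, 72.8], [-50.5, -89.4, 74.2], [-40.7, -83.0, 74.7], [-30.7, -76.6, 75.1], [-20.8, -70.8, 76.0]]
```

View pics/sc3.png

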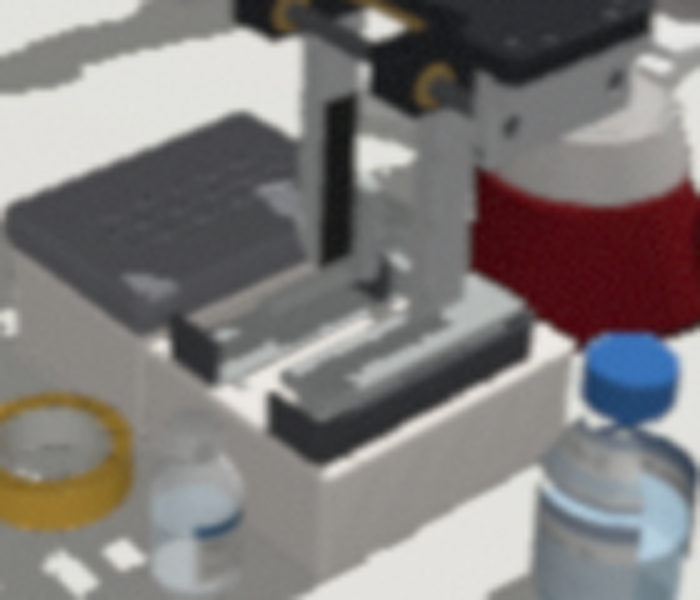

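The tab's far face has moved about 34 mm from its start and the force is 17 N against 1.5 N of friction, so the bolt is on its home stop. I'll press briefly to confirm, ease off the tab, then lift.

carry_out(
  steps=[
    [[-0.001,0,0],0,0.03],
    [[-0.001,0,0],0,0.03],
  ],
)

```text
time: 8.28
tool_pos: [0.4969, 0.0401, 0.0749]
ee_rot: [-3.141, -0.012, -3.058]
wrist_force: [-17.7, -4.6, 13.5]
width: 0.0458
finger_force: 9.9
```

```bash
python3 -c "
from h import *
go(6,-55,75.5)"
```

```text
box now [  3.1 -55.4  74.9] shift mm [-2.9  0.4 -0.6] roll10 0.004 F [-18.   -3.1  13.5] w 0.0458 t 8.28
```

carry_out(
  steps=[
    [[0.003,0,0],0,0.03],
    [[0.006,0,0],0,0.03],
    [[0.006,0,-0.004],0,0.03],
    [[0.006,0,-0.01],0,0.03],
    [[0.006,0,-0.03],0,0.03],
    [[0.006,0,-0.06],0,0.03],
    [[0.02,0,-0.1],0,0.03],
    [[0.06,0,-0.13],0,0.03],
    [[0.11,0,-0.14],0,0.03],
    [[0.12,0,-0.14],0,0.03],
  ],
)

```text
time: 9.52
tool_pos: [0.3817, 0.0312, 0.2168]
ee_rot: [3.141, 0.005, -3.059]
wrist_force: [-0.6, -0.8, 1.4]
width: 0.0455
finger_force: 0.0
```

```bash
python3 - <<'E'
from h import *
go(6,-55,75.5)
s=robot.snapshot("scene")
for n,s in(("scene",s),("top",robot.snapshot("top"))):
    X=cloud(s);b=(X-O)@B*1e3
    for nm,lo,hi in(("tabtop",[-10,-45,99],[32,-8,107]),("eye",[34,-60,74],[60,20,80]),("bar",[-70,-97,70],[50,-71,90]),("lid",[-55,20,66],[55,140,72])):
        m=np.all((b>lo)&(b<hi),-1)
        if m.sum()>5:print(n,nm,m.sum(),np.round(np.percentile(b[m],[2,50,98],axis=0),1).tolist())
    if n=="scene":cv2.imwrite("pics/sc4.png",cv2.resize(s["image"][140:290,160:360,::-1],None,fx=4,fy=4,interpolation=cv2.INTER_CUBIC))
E
```

```text
box now [-112.4  -54.7  216.8] shift mm [-117.6   -0.3  141.9] roll10 -0.002 F [-0.7 -0.7  1.4] w 0.0455 t 9.53
scene tabtop 63 [[11.2, -38.9, 99.3], [14.3, -27.6, 104.5], [19.9, -13.3, 106.6]]
scene eye 54 [[39.5, -39.8, 74.2], [42.6, -30.1, 77.8], [48.8, -13.8, 79.4]]
scene bar 609 [[-58.9, -96.6, 70.8], [-16.3, -87.6, 84.4], [35.1, -72.2, 86.3]]
scene lid 964 [[-53.2, 21.4, 67.8], [-3.5, 53.0, 69.7], [52.3, 88.5, 71.6]]
top tabtop 31 [[14.2, -35.6, 99.5], [17.8, -24.3, 104.0], [22.0, -14.0, 106.4]]
top eye 60 [[42.0, -38.4, 74.3], [45.8, -21.1, 77.1], [50.8, -1.2, 78.8]]
top bar 39 [[24.5, -95.8, 81.2], [35.3, -88.9, 83.5], [39.3, -73.3, 85.6]]
top lid 1154 [[-51.9, 21.6, 66.2], [-0.1, 56.0, 68.4], [52.8, 89.6, 71.3]]
```

View pics/sc4.png

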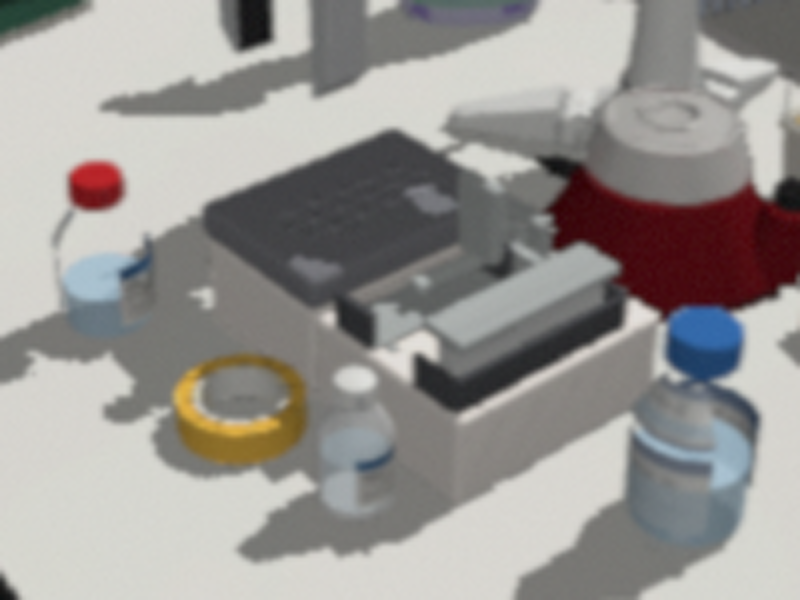

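The lid is shut, the tab is at (480,215) spanning box x 14–22 mm, which is fully home, and the bar is back up at 84 mm at (525,300). The bottles and tape look undisturbed and the arm is clear.

```bash
python3 -c "
from bench import robot
print(robot.close_job())"
```

```text
the job is handed in; nothing more can be done
None
```

The job is handed in: the lid is shut, the bolt is fully home through the eye, the catch is back up behind it, and the bottles and tape were not touched.

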